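# Slide a tool tray into a slant-front cabinet over its fall flap

### The arm

A 6-joint arm with a two-finger parallel gripper is mounted at the origin on a cart in front of the work surface, level with it; the furniture and walls round the work are solid. World frame = base frame: x ahead of the robot, y to its left, z up, the work surface at z = 0. Lengths are in m, angles in rad, forces in N, time in s.
With the tool pointing down it reaches from about 0.35 to 0.775 m from the base axis. Payload 5.5 kg.
Tool frame: the origin (TCP) lies between the finger pads, 19 mm behind the fingertips; this is the grasp point; z points along the fingers, y is the line along which they close (so a half turn about z gives the same grasp; the last joint's range is limited). The gripper opens to 85 mm and grips with 20 to 120 N. Pads are 22 mm wide; open, the fingers measure 114 mm over their backs; the gripper's body (76 mm by 85 mm) begins 54 mm behind the grasp point. The pads swing forward as they close: fully open they stand 13 mm farther back than shut.
Start: joints at [-1.269, 0.313, 0.046, 1.304, 0, 1.431], TCP at [0.246, -0.52, 0.25] pointing down, gripper open.
Joint ranges: [-2.76, 2.76], [-0.86, 1.69], [-1.03, 1.26], [-2.2, 2.34], [-1.47, 1.5], [-3.14, 3.14]. Speed limits (rad/s): [2.57, 2.57, 3.14, 3.14, 3.14, 3.14].

### API

Orientations are given as a unit quaternion [w, x, y, z].
In Python, from workcell import env gives the robot as it stands.
- The arm moves only by the shell command python3 nudge.py 'ROWS' [OPENING] [FORCE]. ROWS is a JSON list of rows, 1 to 8 of them, each of 6 numbers: dx, dy, dz in m, then a rotation vector rx, ry, rz in rad; each row is the pose to reach, as a shift and turn from the pose commanded when the command began, along the tool's axes at that moment; what a row does not reach only later rows make up. A row lasts 1/8 s, in which the tool goes at most 0.0625 m and 0.188 rad, less where a joint would pass 70% of its speed; a pose out of reach is approached as far as the arm can. OPENING is the finger opening in m, set as the command begins (- or left out keeps the last). The fingers move at their own pace and stop on an object; FORCE is the grip in N (left out, the last holds). Time passes only in rows, so rows that do not move let the fingers close. It prints the time, the measured TCP pose, the force, the opening and the grip force at its end.
- env.get_state(): the state, without advancing time (a new reading comes with each control period).
- env.read_camera(name): name is "side" or "top" or "wrist"; returns a dict with "image" (420x560x3 uint8, red, green, blue), "K" (3x3 intrinsics, pixels), "D" ([k1, k2, p1, p2, k3] as OpenCV has them; the pictures are not rectified), "R" (3x3) and "t" (3): a world point X has camera coordinates R X + t. Camera axes: x right, y down, z forward; pixel columns grow to the right and rows downward; lengths in m; the calibration is good to about 2 mm. A picture is of the moment at which its call begins. There is no depth.
- env.hand_in(): hands the job in; it is judged then, once.
The state is a dict: "clock": time; "joint_pos": joint angles; "qvel": joint speeds; "tau": joint torques, N m; "tcp_pos": TCP position; "orientation": TCP orientation; "wrist_force": force on the tool from outside, world axes, zero at the start; "ft_torque": the same for the moment, N m; "finger_gap": finger opening in m; "grip_force": force on a finger pad.
Only numpy, scipy, OpenCV 4.12 (cv2) and the standard library are available. Lean on these libraries where they do the work, as an engineer would, in place of code of your own. Each camera call takes 0.05 s, during which the arm holds its last target. There are 200 camera calls.

### The job

Put the tool tray away in the small slant-front cabinet: take the cabinet's flap by its bow handle, swing it up over the vertical and lower it gently, without letting it drop, until it lies level on its two support arms. Then slide the tray, level and never lifted, off the plywood riser, across the gap and over the flap, in under the roof until it meets the back wall, with the tape roll and the carton still in it. Finally swing the flap back up over the vertical and let it lean gently shut, leaving the mug where it stands.

Things in the scene. Friction and masses are not known exactly. Their poses are not given: they have to be found in the camera images.
- cabinet: fixed grey metal cabinet, 218 deep (x) x 166 wide (y) x 152 mm high. Origin: centre of its footprint at table height; +x points level from its open, slanted front to its back wall, z up; it stands with +x about 73 degrees (up to 6 either way) left of world x. Inner floor 60 mm up, 150 mm wide; back wall's inner face at x = +101 mm. A masking tape roll, 25 mm high, is fixed on the rear of its roof.
- flap (a joint): angle of the flap on its level hinge at the foot of the front, rad: 0 shut, leaning 20 degrees inward past vertical; 0.349 upright; 1.92 open, level, pointing to cabinet -x, on the support arms. 0.4 kg; the hinge is nearly free (0.035 N m), so past upright it falls unless held. Plate 166 wide, 8 thick, from 6 to 106 mm from the hinge; open, its upper face is 60 mm up, flush with the floor inside.
- flap_hinge (a point): middle of the flap's hinge line (along cabinet y), 56 mm above the table, at x = -109 mm, y = 0 of the cabinet; axes those of the cabinet. The two support arms stick out 67 mm in front of it, 68 mm either side, below the open flap.
- flap_bar (a point): middle of the bow handle's grip bar: round steel, 10 mm thick, along cabinet y, 141 mm from the hinge, straight for 88 mm, its near side 30 mm beyond the plate's edge, between two end arms. Shut, it is about 190 mm above the table, 38 mm above the roof; open, 53 mm above the table, its top 2 mm below the flap's face. Pinched with about 10 N it turns in the fingers, so the tool may stay upright.
- riser: fixed plywood riser, 200 (x) x 160 (y) x 60.5 mm high, in line with the cabinet, on its -x side; origin at the centre of its footprint, z = 0; axes the cabinet's. From the open flap's bar to its edge there are 28 to 36 mm, so the gap from its edge to the open flap's plate is 63 to 71 mm, with the bar in it.
- tray: loose open aluminium tray, 170 long (x, the way it slides) x 120 wide x 30 mm high (rim 32), on two lengthwise skid rails, 0.3 to 0.65 kg; origin at the centre of its underside, x pointing to the cabinet, z up. It starts on the riser. Push its rear end wall (x = -85 mm), 6 to 30 mm above its underside; slid straight, it is long enough to stay level over the gap.
- tape_electrical: black roll of tape, 62 mm across, 19 mm high, lying loose in the tray; origin at the centre of its underside
- lamp_carton_2: small green carton, 55 x 55 x 22 mm, lying loose in the tray; origin at the centre of its underside
- home (a point): place of the tray's origin when the tray is home, its front end against the back wall: 60 mm above the table, x = +16 mm, y = 0 of the cabinet; orientation that of the cabinet
- coffee_mug: green and white mug, 78 mm wide, 116 mm with its handle, 101 mm high, a bystander behind the flap (away from the robot); origin at the centre of its underside
- roof_edge (a point): middle of the roof's front edge, top side, 152 mm above the table (roof 6 mm thick), 40 mm behind the hinge (cabinet x = -69 mm); the side walls' front edges slant from it down to the hinge. A tool pointing straight down meets this edge when it pushes the tray home: lean it 30 to 45 degrees, its tips pointing in under the roof. Axes those of the cabinet.

How it is judged:
On the way, in this order (a step that is already met when the one before it is completed fails the run):
1. the flap lies level on its support arms, at rest (value of joint flap above 1.86 rad and velocity of joint flap below 0.2 rad/s), for 0.2 s.
2. the tray has been slid over the gap onto the open flap: its middle is over the plate or beyond (x of tray in the frame of flap_hinge above -0.1 m and value of joint flap above 1.8 rad).
3. the tray is home against the back wall (x of tray in the frame of home above -0.008 m), for 0.2 s.
At the end, for the whole second after the job is handed in: The flap leans shut (within 0.06 rad), the tray stands at rest on the cabinet's floor within 10 mm of the back wall, and the tape roll and the carton are still in it (within 90 mm of its middle) (value of joint flap below 0.06 rad and x of tray in the frame of home above -0.01 m and z of tray in the frame of home between -0.008 and 0.008 m and linear speed of tray below 0.02 m/s and horizontal distance between each of tape_electrical, lamp_carton_2 and tray below 0.09 m); the robot touches nothing.
It fails at once if the flap drops or slams: it turns faster than 3 rad/s either way (velocity of joint flap above 3 rad/s or velocity of joint flap below -3 rad/s).
It fails at once if the tray sags or tips more than 0.12 rad (angle between tray's own z axis and vertical above 0.12 rad).
It fails at once if the tray is lifted more than 20 mm or drops more than 15 mm (z of tray in the frame of home above 0.02 m or z of tray in the frame of home below -0.015 m).
It fails at once if the mug is moved more than 30 mm (distance of coffee_mug from where it was at the start of the episode above 0.03 m).
It also fails if it takes over 70 s, if anything falls off the work surface, if the arm or the gripper's body presses on something with over 40 N, if the wrist force passes 120 N, or if a joint passes its speed limit or range.

## Working session

There is one attempt and no reset: what is moved stays moved. The work goes in short steps, Python scripts to look and compute and a shell command to move; the robot and the scene stay as the last step left them, time stands still between calls to the robot, and variables do not carry over. Pictures are saved under pics/ and viewed, at most 10 in all, crops included, and the job is handed in when it is done.

```bash
ls; mkdir -p pics
python3 - <<'E'
from workcell import env
import cv2, numpy as np
for n in ("side","top"):
    c=env.read_camera(n); cv2.imwrite(f"pics/{n}0.png",c["image"][:,:,::-1]); np.savez(f"pics/{n}0.npz",**c)
    print(n,c["K"].tolist(),c["D"],(-c["R"].T@c["t"]))
s=env.get_state(); print({k:np.round(v,3) for k,v in s.items()})
E
```

```text
nudge.py
pics
workcell.py
side [[432.3813422940795, 0.0, 277.90567802935476], [0.0, 432.3813422940795, 203.91417229344916], [0.0, 0.0, 1.0]] [-0.06997047  0.          0.          0.          0.        ] [0.30870819 0.67109946 0.69802719]
top [[519.1453090022346, 0.0, 279.0345902749371], [0.0, 519.1453090022346, 207.50580023948007], [0.0, 0.0, 1.0]] [0.02872927 0.         0.         0.         0.        ] [ 0.36026707 -0.02523253  1.23121032]
{'clock': np.float64(0.1), 'joint_pos': array([-1.269,  0.314,  0.045,  1.304,  0.   ,  1.431]), 'qvel': array([-0.   , -0.002,  0.004, -0.002,  0.001, -0.001]), 'tau': array([ 3.0000e-03, -4.8173e+01,  2.9924e+01,  1.3000e-02, -0.0000e+00,
        0.0000e+00]), 'tcp_pos': array([ 0.246, -0.519,  0.249]), 'orientation': array([-0.001,  0.976,  0.219, -0.   ]), 'wrist_force': array([ 0.232, -0.726,  0.068]), 'ft_torque': array([0.051, 0.017, 0.023]), 'grip_force': np.float64(0.0), 'finger_gap': np.float64(0.086)}
```
View pics/top0.png

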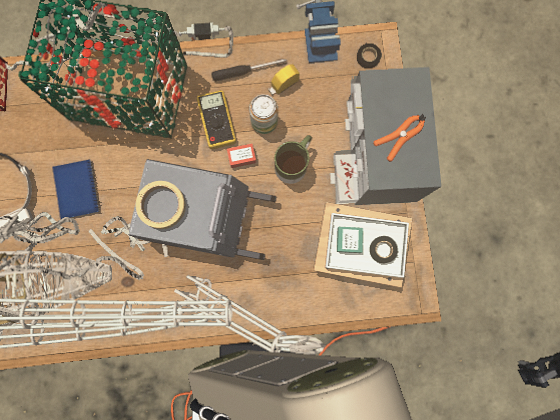

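View pics/side0.png

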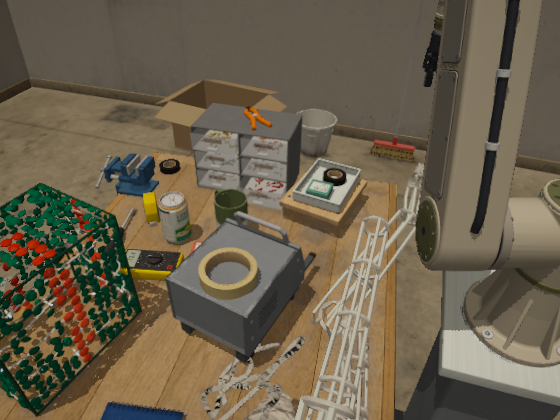

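The top view shows the cabinet roof around px (190,205), the flap's support arms at about (275,197) and (262,257), the mug at (292,160), and the riser with the tray at (365,245). The side view shows the same things, with the bow bar at about (262,225). I'll zoom in on the corners.

Run:
```python
import cv2
a=cv2.imread("pics/top0.png")[140:300,120:424]; b=cv2.imread("pics/side0.png")[150:360,160:380]
cv2.imwrite("pics/topc.png",cv2.resize(a,None,fx=2.6,fy=2.6,interpolation=cv2.INTER_CUBIC))
cv2.imwrite("pics/sidec.png",cv2.resize(b,None,fx=2.8,fy=2.8,interpolation=cv2.INTER_CUBIC))
```

View pics/topc.png

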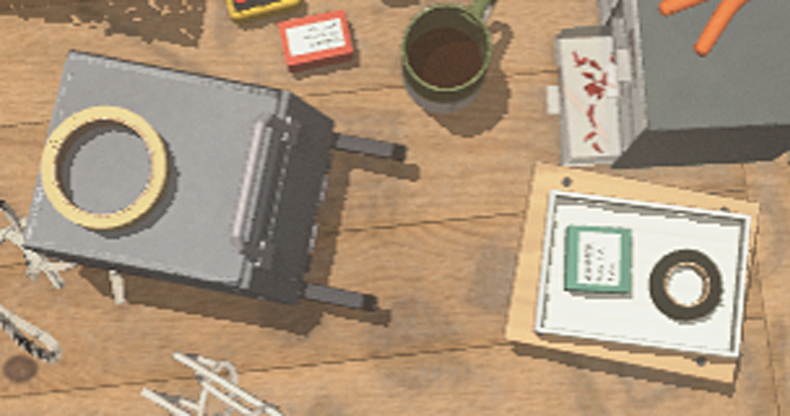

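View pics/sidec.png

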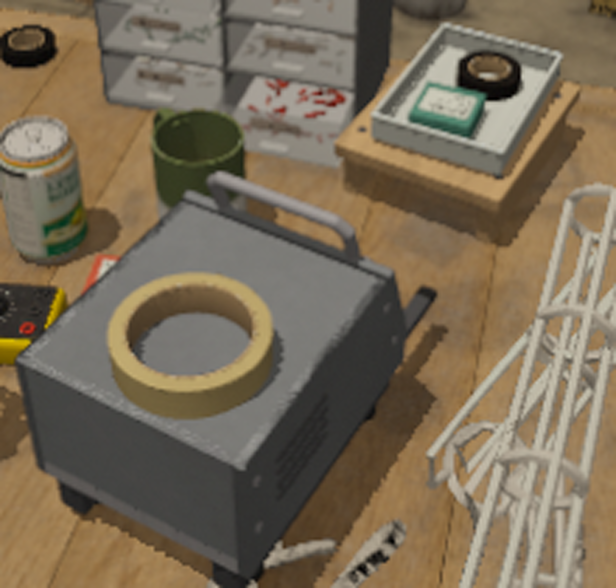

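Top crop:
- Back roof corners at (70,52) and (28,247).
- Arm tips at (405,152) and (374,301).
- Riser corners at (537,165), (508,340), (758,205) and (736,381).
- Tray rim corners at (552,190), (537,330), (750,215) and (742,355).
- Mug rim centre at (448,52).

Side crop:
- Back roof corners at (20,362) and (250,468).
- Bar ends at (213,180) and (352,240).
- Riser front corners at (338,145) and (497,195).

I'll fit the model to these points.

```bash
cat > h.py <<'E'
import numpy as np, cv2
from scipy.optimize import least_squares
C={n:dict(np.load(f"pics/{n}0.npz")) for n in("top","side")}
def proj(n,P):
    c=C[n]; return cv2.projectPoints(np.atleast_2d(P).astype(float),cv2.Rodrigues(c["R"])[0],c["t"],c["K"],c["D"])[0][:,0]
def px(n,u): u=np.array(u,float); return u/2.6+[120,140] if n=="top" else u/2.8+[160,150]
def W(q,P):
    P=np.atleast_2d(P); c,s=np.cos(q[2]),np.sin(q[2])
    return np.c_[q[0]+c*P[:,0]-s*P[:,1],q[1]+s*P[:,0]+c*P[:,1],P[:,2]]
def fit(obs,q0):
    f=lambda q:np.concatenate([(proj(n,W(q,p))[0]-px(n,u)) for n,u,p in obs])
    r=least_squares(f,q0,loss="soft_l1"); return r.x,r.fun.reshape(-1,2)
E
python3 - <<'E'
from h import *
bx,bz=-.109+.141*np.sin(np.radians(20)),.056+.141*np.cos(np.radians(20))
cab=[("top",(70,52),(.109,-.083,.152)),("top",(28,247),(.109,.083,.152)),("top",(405,152),(-.176,-.068,.05)),("top",(374,301),(-.176,.068,.05)),
("side",(20,362),(.109,-.083,.152)),("side",(250,468),(.109,.083,.152)),("top",(254,185),(bx,0,bz)),("side",(283,209),(bx,0,bz))]
z=.0605
ri=[("top",(537,165),(.1,-.08,z)),("top",(508,340),(.1,.08,z)),("top",(758,205),(-.1,-.08,z)),("top",(736,381),(-.1,.08,z)),
("side",(338,145),(.1,-.08,z)),("side",(497,195),(.1,.08,z)),("side",(578,90),(-.1,.08,z))]
z=.0925
tr=[("top",(552,190),(.085,-.06,z)),("top",(537,330),(.085,.06,z)),("top",(750,215),(-.085,-.06,z)),("top",(742,355),(-.085,.06,z)),
("side",(373,125),(.085,-.06,z)),("side",(500,170),(.085,.06,z)),("side",(562,52),(-.085,.06,z)),("side",(442,25),(-.085,-.06,z))]
Q={}
for nm,o,q0 in(("cab",cab,(.4,.2,1.27)),("riser",ri,(.35,-.2,1.27)),("tray",tr,(.35,-.2,1.27))):
    q,r=fit(o,q0); Q[nm]=q; print(nm,q.round(4),np.degrees(q[2]),"\n",r.round(1).tolist())
c=Q["cab"]
for k in("riser","tray"):
    d=Q[k][:2]-c[:2]; a=c[2]; print(k,"in cab",np.cos(a)*d[0]+np.sin(a)*d[1],-np.sin(a)*d[0]+np.cos(a)*d[1],np.degrees(Q[k][2]-a))
print("bar",W(c,(bx,0,bz)),"open bar",W(c,(-.25,0,.053)),"hinge",W(c,(-.109,0,.056)))
m,r=fit([("top",(448,52),(0,0,.101))],(.5,0,0)); print("mug",m)
E
```

```text
cab [0.5354 0.1545 1.383 ] 79.23986696290639 
 [[-0.8, -0.5], [-2.5, 1.0], [0.6, 0.7], [1.5, 1.4], [-0.0, -1.8], [0.6, -0.0], [-3.0, -1.8], [-1.2, -2.8]]
riser [ 0.4645 -0.2287  1.392 ] 79.7581666241488 
 [[-0.6, -1.6], [-0.9, 0.4], [1.0, -1.8], [-0.1, 0.5], [-1.0, -1.6], [2.6, 1.0], [1.8, -3.0]]
tray [ 0.4606 -0.231   1.448 ] 82.96168291228345 
 [[-0.4, -0.2], [-0.3, -0.0], [-0.2, -0.6], [-1.5, -0.1], [-0.1, -4.7], [1.7, -7.3], [0.4, -0.2], [0.5, -1.5]]
riser in cab -0.38974739919849694 -0.0018651217100934397 0.5182996612424046
tray in cab -0.3927377204099027 0.0015297212508090102 3.7218159493770604
bar [[0.52407744 0.09479745 0.18849666]] open bar [[ 0.48874958 -0.09110033  0.053     ]] hinge [[0.51507397 0.04742053 0.056     ]]
mug [ 0.6492253  -0.06682767  0.        ]
```

Run:
```python
from h import *
bx,bz=-.0636,.1895
cab=[("top",(70,52),(.109,-.083,.152)),("top",(28,247),(.109,.083,.152)),("top",(405,152),(-.176,-.068,.05)),("top",(374,301),(-.176,.068,.05)),
("side",(20,362),(.109,-.083,.152)),("side",(250,468),(.109,.083,.152)),("top",(254,185),(bx,0,bz)),("side",(283,209),(bx,0,bz))]
z=.0925
tr=[("top",(552,190),(.085,-.06,z)),("top",(537,330),(.085,.06,z)),("top",(750,215),(-.085,-.06,z)),("top",(742,355),(-.085,.06,z)),
("side",(562,52),(-.085,.06,z)),("side",(442,25),(-.085,-.06,z))]
for nm,o,q0 in(("cab",cab,(.4,.2,1.27)),("cab no side",[a for a in cab if a[0]=="top"],(.4,.2,1.27)),("tray",tr,(.35,-.2,1.27))):
    q,r=fit(o,q0);print(nm,q.round(4),np.degrees(q[2]),r.round(1).tolist()); 
    if nm!="tray": print("bar",W(q,(bx,0,bz)))
# triangulate bar
f=lambda X:np.r_[proj("top",X)[0]-px("top",(254,185)),proj("side",X)[0]-px("side",(283,209))]
r=least_squares(f,[.5,.1,.19]);print("tri",r.x,r.fun)
```

```text
cab [0.5356 0.1546 1.384 ] 79.29524773651684 [[-0.9, -0.5], [-2.6, 0.9], [0.5, 0.5], [1.4, 1.2], [-0.2, -1.8], [0.5, 0.0], [-1.8, -1.8], [-0.5, -4.1]]
bar [[0.52379191 0.09213857 0.1895    ]]
cab no side [0.536  0.1527 1.3872] 79.47888751308368 [[-0.1, -0.6], [-1.5, 0.9], [1.3, 0.1], [2.4, 0.8], [-0.8, -2.1]]
bar [[0.52443063 0.09013543 0.1895    ]]
tray [ 0.4604 -0.2318  1.451 ] 83.13344635406742 [[-0.2, 0.0], [0.1, 0.2], [0.1, -0.6], [-1.0, -0.2], [0.4, -0.4], [0.5, -1.6]]
tri [0.5228378  0.08998207 0.17796723] [-0.0903208  -0.43354166  0.39384134  0.08745667]
```

```bash
R='[0.255,-0.217,-0.02,0,0,-1.25]'; python3 nudge.py '[[0.255,-0.217,-0.03,0,0,-1.25],[0.255,-0.217,-0.03,0,0,-1.25],[0.255,-0.217,-0.03,0,0,-1.25],[0.255,-0.217,-0.03,0,0,-1.25],[0.255,-0.217,-0.03,0,0,-1.25],[0.255,-0.217,-0.03,0,0,-1.25],[0.255,-0.217,-0.03,0,0,-1.25],[0.255,-0.217,-0.03,0,0,-1.25]]' 0.05 20
cat > s.py <<'E'
# world target (x y z, tool-x yaw deg) -> shift in tool axes from commanded/measured pose
import sys,numpy as np
from scipy.spatial.transform import Rotation as Ro
from workcell import env
def rel(p,yaw,tilt=0):
    s=env.get_state(); q=s["orientation"]; R=Ro.from_quat([q[1],q[2],q[3],q[0]])
    y=np.radians(yaw); x=np.array([np.cos(y),np.sin(y),0]); z=np.array([0,0,-1.])
    T=Ro.from_matrix(np.c_[x,np.cross(z,x),z])*Ro.from_rotvec([0,tilt,0])
    return R.inv().apply(np.array(p)-s["tcp_pos"]).round(4), (R.inv()*T).as_rotvec().round(3)
if __name__=="__main__":
    a=list(map(float,sys.argv[1:])); print(rel(a[:3],*a[3:]))
E
python3 s.py .523 .091 .28 169
```

```text
clock: 1.1
tcp_pos: [0.3836, -0.2141, 0.2798]
orientation: [-0.0, 0.663, 0.748, -0.0]
wrist_force: [-0.0, -0.0, 0.1]
finger_gap: 0.0501
grip_force: 0.0
(array([ 2.861e-01,  1.751e-01, -2.000e-04]), array([-0.   , -0.   , -1.258]))
```

```bash
python3 nudge.py '[[0.286,0.175,0,0,0,-1.258],[0.286,0.175,0,0,0,-1.258],[0.286,0.175,0,0,0,-1.258],[0.286,0.175,0,0,0,-1.258],[0.286,0.175,0,0,0,-1.258],[0.286,0.175,0,0,0,-1.258],[0.286,0.175,0,0,0,-1.258],[0.286,0.175,0,0,0,-1.258]]'
python3 - <<'E'
from workcell import env
import cv2, numpy as np
c=env.read_camera("wrist"); cv2.imwrite("pics/w1.png",c["image"][:,:,::-1]); np.savez("pics/w1.npz",**c)
print((-c["R"].T@c["t"]),c["R"][2], env.get_state()["joint_pos"].round(3))
for P in ([.5238,.0921,.1895],[.5238-.044*.98,.0921+.044*.19,.1895],[.5238+.044*.98,.0921-.044*.19,.1895]):
    print(cv2.projectPoints(np.array([P]),cv2.Rodrigues(c["R"])[0],c["t"],c["K"],c["D"])[0].ravel())
E
```

```text
clock: 2.1
tcp_pos: [0.5228, 0.0903, 0.2794]
orientation: [-0.001, 0.097, 0.995, -0.0]
wrist_force: [-0.3, -1.0, 0.3]
finger_gap: 0.05
grip_force: 0.0
[0.45625246 0.1035812  0.40351303] [ 0.25798243 -0.05143488 -0.96477952] [ 0.019  0.22  -0.006  1.346 -0.     0.216]
[288.83535832 228.82658858]
[288.72279972 158.34124666]
[288.91788588 292.16813105]
```

View pics/w1.png

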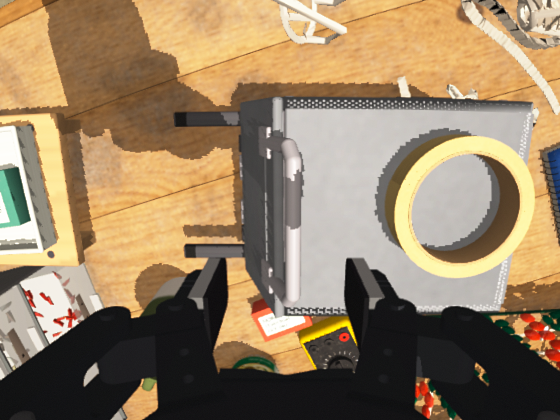

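The bar shows straight up the image from (290,145) to (292,303). That is 2.5 px, about 1.6 mm, toward cabinet +x of my prediction, and its yaw matches. Next I descend and pinch it.

```bash
python3 nudge.py '[[0,0.0036,0.03,0,0,0],[0,0.0036,0.055,0,0,0],[0,0.0036,0.08,0,0,0],[0,0.0036,0.09,0,0,0],[0,0.0036,0.09,0,0,0]]' && python3 nudge.py '[[0,0,0,0,0,0],[0,0,0,0,0,0],[0,0,0,0,0,0],[0,0,0,0,0,0],[0,0,0,0,0,0],[0,0,0,0,0,0]]' 0.004 10
```

```text
clock: 2.78
tcp_pos: [0.5231, 0.0934, 0.1897]
orientation: [-0.001, 0.097, 0.995, -0.0]
wrist_force: [0.3, -0.9, 0.2]
finger_gap: 0.0499
grip_force: 0.0
clock: 3.52
tcp_pos: [0.5241, 0.0943, 0.1908]
orientation: [0.001, 0.096, 0.995, 0.0]
wrist_force: [0.7, 1.4, 5.9]
finger_gap: 0.0094
grip_force: 19.8
```

Run:
```python
import numpy as np
P=lambda t:np.array([.141*np.sin(.349-t)-.003*np.cos(.349-t),.141*np.cos(.349-t)+.003*np.sin(.349-t)])
for t0 in (0,.64,1.28):
    print([( t0+.08*k, *(np.array([1,-1])*(P(t0+.08*k)-P(t0))).round(4)) for k in range(1,9)])
```

```text
[(0.08, np.float64(-0.0108), np.float64(-0.0032)), (0.16, np.float64(-0.0219), np.float64(-0.0055)), (0.24, np.float64(-0.033), np.float64(-0.007)), (0.32, np.float64(-0.0443), np.float64(-0.0075)), (0.4, np.float64(-0.0556), np.float64(-0.0071)), (0.48, np.float64(-0.0668), np.float64(-0.0059)), (0.56, np.float64(-0.0779), np.float64(-0.0037)), (0.64, np.float64(-0.0887), np.float64(-0.0007))]
[(0.72, np.float64(-0.0106), np.float64(0.0039)), (0.8, np.float64(-0.0208), np.float64(0.0086)), (0.88, np.float64(-0.0307), np.float64(0.0141)), (0.96, np.float64(-0.04), np.float64(0.0204)), (1.04, np.float64(-0.0488), np.float64(0.0275)), (1.12, np.float64(-0.0571), np.float64(0.0352)), (1.2000000000000002, np.float64(-0.0647), np.float64(0.0435)), (1.28, np.float64(-0.0716), np.float64(0.0524))]
[(1.36, np.float64(-0.0062), np.float64(0.0094)), (1.44, np.float64(-0.0116), np.float64(0.0194)), (1.52, np.float64(-0.0161), np.float64(0.0297)), (1.6, np.float64(-0.0199), np.float64(0.0403)), (1.6800000000000002, np.float64(-0.0228), np.float64(0.0512)), (1.76, np.float64(-0.0248), np.float64(0.0623)), (1.84, np.float64(-0.0259), np.float64(0.0735)), (1.92, np.float64(-0.0261), np.float64(0.0848))]
```

```bash
python3 nudge.py '[[0,-0.011,-0.003,0,0,0],[0,-0.022,-0.0055,0,0,0],[0,-0.033,-0.007,0,0,0],[0,-0.044,-0.0075,0,0,0]]'
```

```text
clock: 4.03
tcp_pos: [0.5154, 0.0498, 0.1976]
orientation: [0.0, 0.096, 0.995, -0.0]
wrist_force: [1.1, 0.6, 2.9]
finger_gap: 0.0092
grip_force: 20.3
```

```bash
python3 nudge.py '[[0,-0.0116,0.0004,0,0,0],[0,-0.0228,0.0016,0,0,0],[0,-0.0339,0.0038,0,0,0],[0,-0.0447,0.0068,0,0,0]]'; python3 nudge.py '[[0,-0.0106,0.0039,0,0,0],[0,-0.0208,0.0086,0,0,0],[0,-0.0307,0.0141,0,0,0],[0,-0.04,0.0204,0,0,0],[0,-0.0488,0.0275,0,0,0],[0,-0.0571,0.0352,0,0,0],[0,-0.0647,0.0435,0,0,0],[0,-0.0716,0.0524,0,0,0]]'
```

```text
clock: 4.53
tcp_pos: [0.5064, 0.0059, 0.1905]
orientation: [0.0, 0.096, 0.995, -0.0]
wrist_force: [3.4, -1.2, 2.7]
finger_gap: 0.0091
grip_force: 20.5
clock: 5.52
tcp_pos: [0.4924, -0.0637, 0.1375]
orientation: [-0.0, 0.096, 0.995, 0.0]
wrist_force: [0.6, -0.6, -0.4]
finger_gap: 0.0091
grip_force: 20.0
```

```bash
python3 nudge.py '[[0,-0.0062,0.0094,0,0,0],[0,-0.0116,0.0194,0,0,0],[0,-0.0161,0.0297,0,0,0],[0,-0.02,0.0403,0,0,0],[0,-0.0228,0.0512,0,0,0],[0,-0.0248,0.0623,0,0,0],[0,-0.026,0.0735,0,0,0],[0,-0.026,0.083,0,0,0]]'; python3 nudge.py '[[0,0,0.002,0,0,0],[0,0,0.003,0,0,0],[0,0,0.003,0,0,0]]'
```

```text
clock: 6.52
tcp_pos: [0.488, -0.0886, 0.0551]
orientation: [0.0, 0.096, 0.995, 0.0]
wrist_force: [-6.4, 5.6, 30.6]
finger_gap: 0.0092
grip_force: 22.7
clock: 6.9
tcp_pos: [0.4883, -0.0887, 0.0546]
orientation: [0.001, 0.095, 0.995, -0.0]
wrist_force: [-8.0, 5.8, 23.0]
finger_gap: 0.0092
grip_force: 22.2
```

The flap has met the support arms. I'll release it, rise, and look.

```bash
python3 nudge.py '[[0,0,0,0,0,0],[0,0,0,0,0,0],[0,0,0,0,0,0]]' 0.026; python3 nudge.py '[[0,0,-0.02,0,0,0],[0,0,-0.05,0,0,0],[0,0,-0.1,0,0,0],[0,0,-0.15,0,0,0],[0,0,-0.19,0,0,0],[0,0,-0.19,0,0,0]]' 0.085
python3 - <<'E'
from workcell import env
import cv2, numpy as np
for n in("top","side"):
    c=env.read_camera(n); 
    if n=="side": cv2.imwrite("pics/side1.png",cv2.resize(c["image"][130:310,200:400,::-1],None,fx=3,fy=3,interpolation=cv2.INTER_CUBIC))
    else: cv2.imwrite("pics/top1.png",cv2.resize(c["image"][140:300,120:424,::-1],None,fx=2.6,fy=2.6,interpolation=cv2.INTER_CUBIC))
E
```

```text
clock: 7.28
tcp_pos: [0.4881, -0.0892, 0.0521]
orientation: [0.0, 0.096, 0.995, -0.0]
wrist_force: [0.7, 0.3, -0.7]
finger_gap: 0.026
grip_force: 0.0
clock: 8.02
tcp_pos: [0.49, -0.0898, 0.2455]
orientation: [0.003, 0.096, 0.995, -0.001]
wrist_force: [-0.5, -0.2, -0.7]
finger_gap: 0.0849
grip_force: 0.0
```

View pics/side1.png

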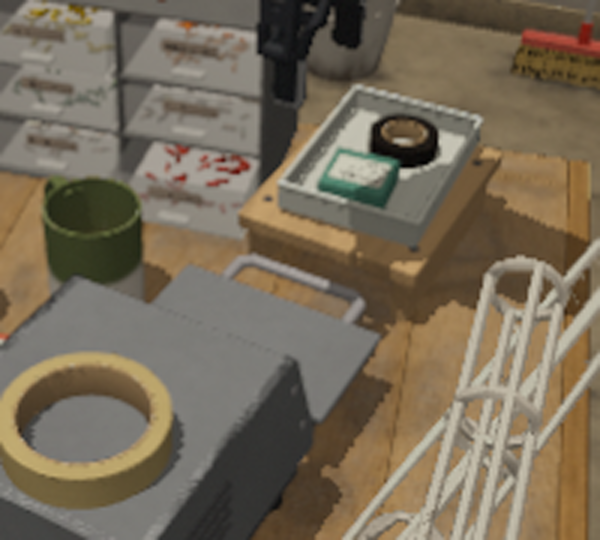

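The side view shows the flap level with its bar at about (295,280) in the crop, the tray still on the riser, and the mug untouched. Next I go behind the tray.

```bash
python3 s.py .4376 -.3643 .24 79.3 0.0
```

```text
(array([-0.003 , -0.2798,  0.002 ]), array([-0.   ,  0.   ,  1.566]))
```

View pics/top1.png

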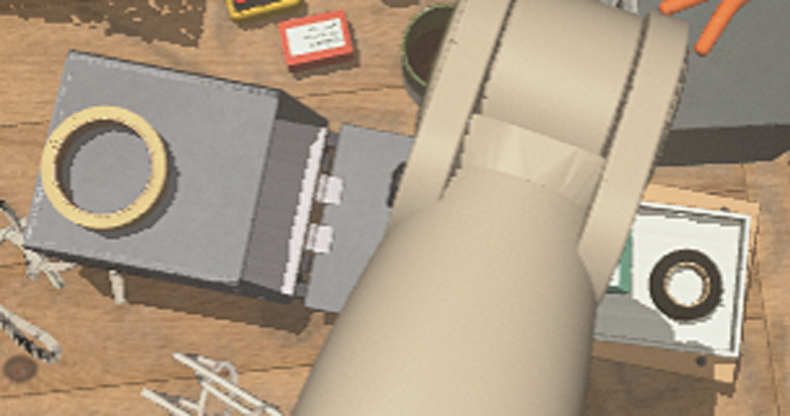

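The top view shows the flap open, with the hinge line near (315,230) in the crop, and the tray undisturbed under the arm.

```bash
python3 nudge.py '[[0,-0.28,0,0,0,1.566],[0,-0.28,0,0,0,1.566],[0,-0.28,0,0,0,1.566],[0,-0.28,0,0,0,1.566],[0,-0.28,0,0,0,1.566],[0,-0.28,0,0,0,1.566],[0,-0.28,0,0,0,1.566],[0,-0.28,0,0,0,1.566]]' 0.05; python3 s.py .4376 -.3643 .18 79.3 0.75
```

```text
clock: 9.12
tcp_pos: [0.4337, -0.3634, 0.2397]
orientation: [-0.002, 0.751, 0.661, -0.0]
wrist_force: [-0.5, -0.2, 0.6]
finger_gap: 0.0501
grip_force: 0.0
(array([-0.0006,  0.0042,  0.0597]), array([-0.025,  0.747,  0.055]))
```

```bash
python3 nudge.py '[[-0.01,0.004,0.02,-0.025,0.747,0.055],[-0.01,0.004,0.04,-0.025,0.747,0.055],[0,0.004,0.06,-0.025,0.747,0.055],[0,0.004,0.06,-0.025,0.747,0.055],[0,0.004,0.06,-0.025,0.747,0.055]]'; python3 s.py .4376 -.3643 .087 79.3 0.75;  python3 s.py .4376 -.3643 .18 79.3 0.75
```

```text
clock: 9.75
tcp_pos: [0.4364, -0.3647, 0.1739]
orientation: [-0.239, 0.715, 0.593, 0.282]
wrist_force: [0.5, -0.7, -0.9]
finger_gap: 0.05
grip_force: 0.0
(array([-0.0593,  0.0017,  0.0635]), array([-0.008, -0.008, -0.002]))
(array([ 0.0046,  0.0011, -0.004 ]), array([-0.008, -0.008, -0.002]))
```

```bash
python3 nudge.py '[[-0.03,0.002,0.03,0,0,0],[-0.059,0.002,0.063,0,0,0],[-0.059,0.002,0.063,0,0,0],[-0.059,0.002,0.063,0,0,0]]'; python3 s.py .4376 -.3643 .087 79.3 0.75
python3 - <<'E'
from workcell import env
import cv2
c=env.read_camera("wrist");cv2.imwrite("pics/w2.png",c["image"][:,:,::-1])
E
```

```text
clock: 10.25
tcp_pos: [0.4413, -0.365, 0.0986]
orientation: [-0.231, 0.714, 0.598, 0.281]
wrist_force: [0.3, 0.2, 0.6]
finger_gap: 0.0498
grip_force: 0.0
(array([-0.0078, -0.0038,  0.0085]), array([-0.002,  0.006,  0.009]))
```

View pics/w2.png

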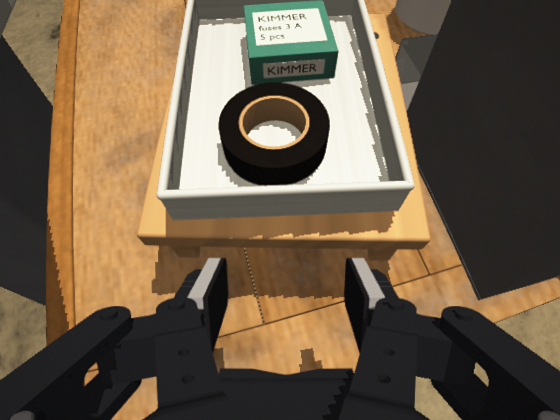

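The wrist view shows the rear wall spanning columns 165–410 at row ~200, with the finger tips at columns 215 and 350. They are centred and behind the riser edge.

```bash
python3 nudge.py '[[-0.008,-0.002,0.0085,0,0,0.009],[-0.008,-0.002,0.0085,0,0,0.009]]'; python3 s.py .4376 -.3643 .087 79.3 0.75
```

```text
clock: 10.55
tcp_pos: [0.4386, -0.365, 0.0843]
orientation: [-0.234, 0.717, 0.594, 0.28]
wrist_force: [-0.8, 0.1, -0.8]
finger_gap: 0.05
grip_force: 0.0
(array([ 0.0022, -0.0011, -0.0017]), array([-0.002,  0.003, -0.002]))
```

```bash
python3 nudge.py '[[0.009,0,0.005,0,0,0],[0.016,0,0.012,0,0,0],[0.023,0,0.019,0,0,0],[0.031,0,0.026,0,0,0],[0.038,0,0.033,0,0,0],[0.045,0,0.039,0,0,0],[0.053,0,0.046,0,0,0],[0.06,0,0.053,0,0,0]]'; python3 s.py .4376 -.3643 .087 79.3 0.75
```

```text
clock: 11.55
tcp_pos: [0.4538, -0.2857, 0.0863]
orientation: [-0.234, 0.717, 0.594, 0.28]
wrist_force: [-0.8, -3.8, 1.0]
finger_gap: 0.0504
grip_force: 1.9
(array([-0.0584, -0.0013, -0.0551]), array([-0.002,  0.003, -0.002]))
```

```bash
python3 nudge.py '[[0.0088,0,0.0082,0,0,0],[0.0176,0,0.0164,0,0,0],[0.0264,0,0.0246,0,0,0],[0.0351,0,0.0327,0,0,0],[0.0439,0,0.0409,0,0,0],[0.0527,0,0.0491,0,0,0],[0.0615,0,0.0573,0,0,0],[0.0703,0,0.0655,0,0,0]]'
python3 - <<'E'
from workcell import env
import cv2
c=env.read_camera("wrist");cv2.imwrite("pics/w3.png",c["image"][:,:,::-1])
E
```

```text
clock: 12.55
tcp_pos: [0.4718, -0.1914, 0.0863]
orientation: [-0.234, 0.717, 0.594, 0.28]
wrist_force: [-0.5, -4.8, 3.2]
finger_gap: 0.0501
grip_force: 2.7
```

View pics/w3.png

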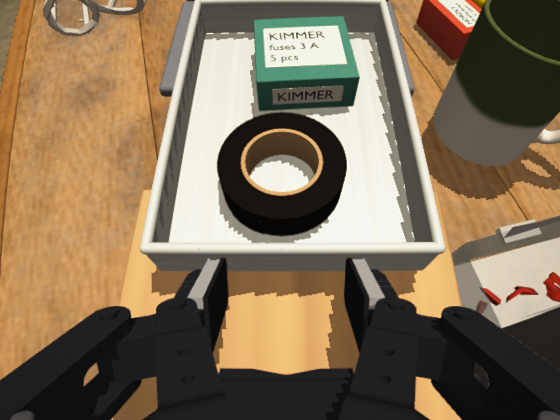

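The wrist view shows the tray square on the fingers (rear wall at columns 145–440), with its front over the flap and both items inside. I keep pushing.

```bash
python3 nudge.py '[[0.0088,0,0.0082,0,0,0],[0.0176,0,0.0164,0,0,0],[0.0264,0,0.0246,0,0,0],[0.0351,0,0.0327,0,0,0],[0.0439,0,0.0409,0,0,0],[0.0527,0,0.0491,0,0,0],[0.0615,0,0.0573,0,0,0],[0.0703,0,0.0655,0,0,0]]'
```

```text
clock: 13.6
tcp_pos: [0.4893, -0.0966, 0.0857]
orientation: [-0.234, 0.717, 0.594, 0.28]
wrist_force: [-0.9, -3.7, 1.6]
finger_gap: 0.0498
grip_force: 1.7
```

```bash
python3 nudge.py '[[0.0088,0,0.0082,0,0,0],[0.0176,0,0.0164,0,0,0],[0.0264,0,0.0246,0,0,0],[0.0351,0,0.0327,0,0,0],[0.0439,0,0.0409,0,0,0],[0.0527,0,0.0491,0,0,0],[0.0615,0,0.0573,0,0,0],[0.0703,0,0.0655,0,0,0]]'
python3 - <<'E'
from workcell import env
import cv2
c=env.read_camera("wrist");cv2.imwrite("pics/w4.png",c["image"][:,:,::-1])
E
```

```text
clock: 14.6
tcp_pos: [0.5073, -0.0024, 0.0856]
orientation: [-0.234, 0.717, 0.594, 0.28]
wrist_force: [-0.7, -5.2, 2.9]
finger_gap: 0.0501
grip_force: 2.6
```

View pics/w4.png

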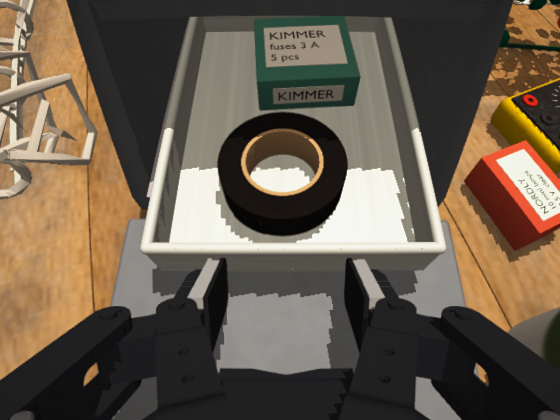

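The tray is entering under the roof, centred between the walls (145–440 against cabinet floor 125–455). The last 7 cm goes slower.

```bash
python3 nudge.py '[[0.0073,0,0.0068,0,0,0],[0.0146,0,0.0136,0,0,0],[0.022,0,0.0205,0,0,0],[0.0293,0,0.0273,0,0,0],[0.0366,0,0.0341,0,0,0],[0.041,0,0.038,0,0,0]]';python3 nudge.py '[[0.003,0,0.0027,0,0,0],[0.0059,0,0.0055,0,0,0]]'
```

```text
clock: 15.4
tcp_pos: [0.5173, 0.0527, 0.0853]
orientation: [-0.234, 0.717, 0.594, 0.28]
wrist_force: [-0.5, -3.7, 1.7]
finger_gap: 0.05
grip_force: 2.2
clock: 15.65
tcp_pos: [0.5189, 0.0601, 0.0853]
orientation: [-0.234, 0.717, 0.594, 0.28]
wrist_force: [-0.7, -5.1, 2.5]
finger_gap: 0.0498
grip_force: 2.4
```

```bash
for i in 1 ; do python3 nudge.py '[[0.003,0,0.0027,0,0,0],[0.0059,0,0.0055,0,0,0],[0.0059,0,0.0055,0,0,0]]';done
```

```text
clock: 16.02
tcp_pos: [0.5204, 0.0683, 0.0853]
orientation: [-0.234, 0.717, 0.594, 0.28]
wrist_force: [0.6, -0.8, 0.4]
finger_gap: 0.0502
grip_force: 0.3
```

```bash
python3 nudge.py '[[0.0029,0,0.0027,0,0,0],[0.0029,0,0.0027,0,0,0]]';python3 nudge.py '[[0.0029,0,0.0027,0,0,0],[0.0029,0,0.0027,0,0,0]]'
```

```text
clock: 16.27
tcp_pos: [0.5211, 0.072, 0.0853]
orientation: [-0.234, 0.717, 0.594, 0.28]
wrist_force: [0.2, -1.2, 0.6]
finger_gap: 0.0497
grip_force: 0.5
clock: 16.52
tcp_pos: [0.5214, 0.0726, 0.0852]
orientation: [-0.232, 0.719, 0.594, 0.278]
wrist_force: [-10.1, -23.0, 10.2]
finger_gap: 0.05
grip_force: 12.2
```

The tray has met the back wall. I'll back straight out, then rise.

```bash
python3 nudge.py '[[0,0,0,0,0,0],[-0.02,0,-0.02,0,0,0],[-0.045,0,-0.042,0,0,0],[-0.067,0,-0.062,0,0,0],[-0.09,0,-0.084,0,0,0],[-0.055,0,-0.12,0,0,0],[-0.02,0,-0.16,0,0,0],[-0.02,0,-0.16,0,0,0]]'; python3 s.py .4883 -.0887 .2 169
```

```text
clock: 17.52
tcp_pos: [0.5008, -0.0464, 0.1924]
orientation: [-0.232, 0.717, 0.595, 0.281]
wrist_force: [0.5, -0.8, -0.9]
finger_gap: 0.05
grip_force: 0.0
(array([-0.027 , -0.0044, -0.0354]), array([ 0.583, -0.582, -1.485]))
```

```bash
python3 nudge.py '[[-0.027,-0.004,-0.035,0.583,-0.582,-1.485],[-0.027,-0.004,-0.035,0.583,-0.582,-1.485],[-0.027,-0.004,-0.035,0.583,-0.582,-1.485],[-0.027,-0.004,-0.035,0.583,-0.582,-1.485],[-0.027,-0.004,-0.035,0.583,-0.582,-1.485],[-0.027,-0.004,-0.035,0.583,-0.582,-1.485],[-0.027,-0.004,-0.035,0.583,-0.582,-1.485],[-0.027,-0.004,-0.035,0.583,-0.582,-1.485]]' 0.028; python3 s.py .4883 -.0887 .2 169
```

```text
clock: 18.52
tcp_pos: [0.487, -0.0871, 0.1952]
orientation: [-0.034, 0.179, 0.983, 0.037]
wrist_force: [-1.0, 0.3, -0.2]
finger_gap: 0.0278
grip_force: 0.0
(array([-0.0014, -0.0007, -0.0049]), array([ 0.068, -0.074, -0.167]))
```

```bash
python3 nudge.py '[[-0.001,0,0,0.068,-0.074,-0.167],[-0.001,0,0,0.068,-0.074,-0.167],[-0.001,0,0,0.068,-0.074,-0.167]]'; python3 s.py .4883 -.089 .0535 169
python3 - <<'E'
from workcell import env
import cv2, numpy as np
# tray rim corner check: home tray projected in side view is hidden; instead check flap bar edge columns in wrist view
c=env.read_camera("wrist"); P=np.array([[.4883,-.0887,.0535],[.4883-.03,-.0887+.006,.0535],[.4883+.03,-.0887-.006,.0535]])
q=cv2.projectPoints(P,cv2.Rodrigues(c["R"])[0],c["t"],c["K"],c["D"])[0][:,0]; print(q.round(1))
g=cv2.cvtColor(c["image"],cv2.COLOR_RGB2GRAY)
for u,v in q: print(g[int(round(v)),int(u)-20:int(u)+21].tolist())
E
```

```text
clock: 18.9
tcp_pos: [0.4879, -0.0879, 0.1959]
orientation: [-0.001, 0.1, 0.995, 0.001]
wrist_force: [-0.4, 0.2, 0.3]
finger_gap: 0.0281
grip_force: 0.0
(array([-0.0008, -0.0014,  0.1424]), array([ 0.002, -0.002, -0.008]))
[[284.3 208. ]
 [284.1 168.2]
 [284.5 245.5]]
[121, 89, 87, 85, 87, 88, 92, 93, 96, 96, 100, 159, 173, 172, 129, 130, 161, 186, 204, 218, 232, 240, 240, 229, 216, 203, 181, 164, 174, 180, 180, 181, 185, 189, 192, 195, 195, 196, 193, 189, 188]
[84, 82, 78, 79, 78, 80, 82, 83, 88, 105, 118, 154, 167, 151, 108, 96, 104, 112, 117, 121, 127, 126, 121, 116, 109, 101, 93, 137, 176, 184, 182, 179, 175, 174, 176, 179, 180, 180, 179, 180, 183]
[183, 182, 181, 179, 176, 177, 180, 183, 188, 193, 194, 195, 193, 162, 131, 119, 146, 176, 198, 214, 225, 234, 238, 230, 219, 205, 183, 134, 131, 135, 137, 136, 143, 176, 186, 189, 188, 185, 181, 153, 141]
```

The bar profile is centred on the prediction in the wrist image, so I descend and pinch.

```bash
python3 nudge.py '[[0,-0.001,0.04,0,0,-0.008],[0,-0.001,0.08,0,0,-0.008],[0,-0.001,0.11,0,0,-0.008],[0,-0.001,0.13,0,0,-0.008],[0,-0.001,0.142,0,0,-0.008],[0,-0.001,0.142,0,0,-0.008]]' && python3 nudge.py '[[0,0,0,0,0,0],[0,0,0,0,0,0],[0,0,0,0,0,0],[0,0,0,0,0,0]]' 0.004 10
```

```text
clock: 19.7
tcp_pos: [0.4877, -0.0893, 0.0535]
orientation: [-0.001, 0.096, 0.995, 0.001]
wrist_force: [-0.2, -0.1, 0.1]
finger_gap: 0.0278
grip_force: 0.0
clock: 20.2
tcp_pos: [0.4889, -0.0888, 0.0551]
orientation: [0.001, 0.095, 0.995, 0.001]
wrist_force: [1.8, 3.7, 1.3]
finger_gap: 0.009
grip_force: 21.4
```

Run:
```python
import numpy as np
P=lambda t:np.array([.141*np.sin(.349-t)-.003*np.cos(.349-t),.141*np.cos(.349-t)+.003*np.sin(.349-t)])
for t0 in (1.92,1.28,.64):
    print([(round(t0-.08*k,2), *(np.array([1,-1])*(P(t0-.08*k)-P(t0))).round(4).tolist()) for k in range(1,9)])
```

```text
[(1.84, 0.0002, -0.0113), (1.76, 0.0013, -0.0225), (1.68, 0.0033, -0.0336), (1.6, 0.0062, -0.0445), (1.52, 0.01, -0.0551), (1.44, 0.0145, -0.0655), (1.36, 0.0199, -0.0754), (1.28, 0.0261, -0.0848)]
[(1.2, 0.0069, -0.0089), (1.12, 0.0145, -0.0173), (1.04, 0.0227, -0.025), (0.96, 0.0316, -0.032), (0.88, 0.0409, -0.0383), (0.8, 0.0507, -0.0438), (0.72, 0.061, -0.0485), (0.64, 0.0716, -0.0524)]
[(0.56, 0.0109, -0.003), (0.48, 0.0219, -0.0052), (0.4, 0.0331, -0.0065), (0.32, 0.0444, -0.0068), (0.24, 0.0557, -0.0063), (0.16, 0.0669, -0.0048), (0.08, 0.0779, -0.0025), (0.0, 0.0887, 0.0007)]
```

```bash
python3 nudge.py '[[0,0,-0.0113,0,0,0],[0,0.0013,-0.0225,0,0,0],[0,0.0033,-0.0336,0,0,0],[0,0.0062,-0.0445,0,0,0],[0,0.01,-0.0551,0,0,0],[0,0.0145,-0.0655,0,0,0],[0,0.02,-0.0754,0,0,0],[0,0.026,-0.0848,0,0,0]]'
```

```text
clock: 21.2
tcp_pos: [0.4935, -0.0642, 0.1402]
orientation: [0.001, 0.095, 0.995, -0.001]
wrist_force: [3.9, -3.8, -2.0]
finger_gap: 0.0087
grip_force: 20.3
```

```bash
python3 nudge.py '[[0,0.007,-0.0089,0,0,0],[0,0.0145,-0.0173,0,0,0],[0,0.0227,-0.025,0,0,0],[0,0.0316,-0.032,0,0,0],[0,0.041,-0.0383,0,0,0],[0,0.0507,-0.0438,0,0,0],[0,0.061,-0.0485,0,0,0],[0,0.0716,-0.0524,0,0,0]]'; python3 nudge.py '[[0,0.011,-0.003,0,0,0],[0,0.022,-0.005,0,0,0],[0,0.033,-0.0065,0,0,0],[0,0.0444,-0.007,0,0,0],[0,0.0557,-0.0063,0,0,0]]'
```

```text
clock: 22.2
tcp_pos: [0.5072, 0.0057, 0.1939]
orientation: [0.002, 0.096, 0.995, -0.001]
wrist_force: [1.4, -4.3, 1.8]
finger_gap: 0.0091
grip_force: 20.3
clock: 22.82
tcp_pos: [0.5182, 0.0618, 0.1987]
orientation: [0.001, 0.095, 0.995, 0.0]
wrist_force: [5.0, -1.8, -0.9]
finger_gap: 0.0091
grip_force: 21.3
```

```bash
python3 nudge.py '[[0,0.0112,0.0015,0,0,0],[0,0.0195,0.0032,0,0,0],[0,0.026,0.005,0,0,0],[0,0.0315,0.007,0,0,0],[0,0.0335,0.0075,0,0,0],[0,0.0335,0.0075,0,0,0]]'
```

```text
clock: 23.58
tcp_pos: [0.5243, 0.0943, 0.191]
orientation: [0.001, 0.095, 0.995, 0.0]
wrist_force: [5.5, -2.8, 2.4]
finger_gap: 0.009
grip_force: 21.9
```

The TCP is back at the initial grasp position, so the flap is shut. I release, rise, and compare the cabinet and mug with the first picture by code.

```bash
python3 nudge.py '[[0,0,0,0,0,0],[0,0,0,0,0,0],[0,0,0,0,0,0]]' 0.04; python3 nudge.py '[[0,0,-0.02,0,0,0],[0,0,-0.05,0,0,0],[0,0,-0.1,0,0,0],[0,-0.06,-0.15,0,0,0],[0,-0.12,-0.15,0,0,0],[0,-0.18,-0.15,0,0,0],[0,-0.24,-0.15,0,0,0],[0,-0.24,-0.15,0,0,0]]'
python3 - <<'E'
from workcell import env
import cv2, numpy as np
c=env.read_camera("side")["image"]; o=cv2.imread("pics/side0.png")[:,:,::-1]
for nm,(y0,y1,x0,x1) in dict(bar=(205,250,225,310),mug=(185,225,210,250)).items():
    g=cv2.cvtColor(np.ascontiguousarray(c),cv2.COLOR_RGB2GRAY); T=cv2.cvtColor(np.ascontiguousarray(o[y0:y1,x0:x1]),cv2.COLOR_RGB2GRAY)
    m=cv2.matchTemplate(g[y0-15:y1+15,x0-15:x1+15],T,cv2.TM_CCOEFF_NORMED); v=cv2.minMaxLoc(m); print(nm,v[1],np.array(v[3])-15)
s=env.get_state(); print(s["wrist_force"],abs(s["qvel"]).max(),s["tcp_pos"])
E
```

```text
clock: 23.95
tcp_pos: [0.5225, 0.0945, 0.19]
orientation: [-0.001, 0.095, 0.995, 0.001]
wrist_force: [0.3, -0.7, -0.3]
finger_gap: 0.0402
grip_force: 0.0
clock: 24.95
tcp_pos: [0.4769, -0.145, 0.3399]
orientation: [-0.0, 0.098, 0.995, 0.0]
wrist_force: [-0.4, 1.1, -0.1]
finger_gap: 0.04
grip_force: 0.0
bar 0.9994220733642578 [0 0]
mug 0.999729573726654 [0 0]
[0.80626661 0.10000096 0.19734131] 0.060580890798759945 [ 0.47714526 -0.14364943  0.33992151]
```

The bar and mug are at exactly their original pixels, and the arm is clear.

```bash
python3 nudge.py '[[0,0,0,0,0,0],[0,0,0,0,0,0]]' | head -1; python3 -c "
from workcell import env
print(env.hand_in())"
```

```text
clock: 25.25
the job is handed in; nothing more can be done
None
```

I handed the job in at about 25 s; no verdict came back. The flap is shut and the mug unmoved (both match the first picture), and the tray was pushed until it stopped hard (about 25 N) where the back wall should be. Both items were in the tray when last seen, about 7 cm before that stop; I couldn't check inside after closing.

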